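# Seat the power supply in its corner on the panel

## Robot

A 7-joint arm with a two-finger parallel gripper is mounted at the origin on the work surface. World frame = base frame: x ahead of the robot, y to its left, z up, the work surface at z = 0. Lengths are in m, angles in rad, forces in N, time in s.
With the tool pointing down it reaches from about 0.425 to 0.925 m from the base axis. Payload 6.8 kg.
Tool frame: the origin (TCP) lies at the very end of the fingers, on their centre line; the grasp point (between the pads) lies 19 mm behind it; z points along the fingers, y is the line along which they close (so a half turn about z gives the same grasp; the last joint's range is limited). The gripper opens to 85 mm and grips with 20 to 120 N. Pads are 22 mm wide; open, the fingers measure 114 mm over their backs; the gripper's body (76 mm by 85 mm) begins 54 mm behind the grasp point. The pads swing forward as they close: fully open they stand 13 mm farther back than shut.
Start: joints at [-1.369, 0.477, 0.022, 1.555, -0.011, 1.109, -0.083], TCP at [0.206, 0.643, 0.231] pointing down, gripper open.
Joint ranges: [-2.96, 2.96], [-0.34, 2.1], [-1.41, 1.46], [0.24, 2.44], [-1.37, 4.51], [0.17, 1.92], [-2.96, 2.96]. Speed limits (rad/s): [2.39, 2.39, 3.14, 3.14, 3.14, 3.14, 3.14].

## Interface

Orientations are given as a unit quaternion [w, x, y, z].
In Python, from station import bot gives the robot as it stands.
- The arm moves only by the tool jog_arm, never from a script. Its argument "motion" is a list of rows, each a list of 7 numbers: the turn, a rotation vector about the tool's x, y, z in rad, then the shift along the tool's x, y, z in mm, then the finger opening in mm, from 0 to 85.4. A call has 1 to 10 rows; each row is the pose to reach, as a shift and turn from the pose commanded when the call began, along the tool's axes at that moment; what a row does not reach only later rows make up. A row lasts 1/8 s, in which the tool goes at most 62.5 mm and 10.7 degrees, less where a joint would pass 70% of its speed; a pose out of reach is approached as far as the arm can. A call with a gripper value outside its range is refused whole. The fingers move at their own pace and stop on an object; "grip_force" is the grip in N (left out, the last holds). Time passes only in rows, so rows that repeat a pose let the fingers close. It gives the time, the measured TCP pose, the force, the opening and the grip force at its end, in the units of the state.
- bot.get_obs(): the state, without advancing time (a new reading comes with each control period).
- bot.read_camera(name): name is "scene" or "top" or "wrist"; returns a dict with "pixels" (400x640x3 uint8, red, green, blue), "camera_matrix" (3x3 intrinsics, pixels), "distortion" ([k1, k2, p1, p2, k3] as OpenCV has them; the pictures are not rectified), "T" (4x4, takes a point from camera to world coordinates); the wrist camera has in their place "tool_from_camera" (4x4, takes a point from camera to tool coordinates, whose origin is the TCP and whose axes are the flange's). Camera axes: x right, y down, z forward; pixel columns grow to the right and rows downward; lengths in m; the calibration is good to about 2 mm. A picture is of the moment at which its call begins: read the wrist's pose just before it. There is no depth.
- bot.hand_in(): hands the job in; it is judged then, once.
Trained networks look in a picture, given as the dict that the camera call returned (one of the last four; its "shot" number tells which), for a name from the list of things; names that differ only in an ending like _2 or _b are one class to them, and where a whole thing is asked for, a point or a joint stands for the part that bears it (a point fixed in the world has none). Each returns a list of dicts, best first, with "score" (0 to 1); they miss things now and then, are a little off and sometimes report something else, mostly with a low value. They report only what shows in the picture. A call takes as long as a camera call. They do not tell look-alikes from the thing itself.
- bot.spot_in(thing, picture): "xy" ([column, row] in pixels, amid what is visible of it).
- bot.tip_of(thing, picture): "xy" ([column, row] in pixels: a listed point, or the origin of a listed thing).
The state is a dict: "t": time; "q": joint angles; "joint_vel": joint speeds; "joint_torque": joint torques, N m; "eef_pos": TCP position; "tool_rot": TCP orientation; "contact_force": force on the tool from outside, world axes, zero at the start; "torque": the same for the moment, N m; "gripper_width": opening from 0.0 (shut) to 1.0 (fully open); "grasp_force": force on a finger pad.
Only numpy, scipy, OpenCV 4.12 (cv2) and the standard library are available. Lean on these libraries where they do the work, as an engineer would, in place of code of your own. Each camera call takes 0.05 s, during which the arm holds its last target. There are 200 camera calls.

## Task

Push the boxed power supply along the plywood panel, without lifting or tipping it, until one long side lies flush against the batten and its end is up against the cross block, on the side of the block where it already stands. Leave the solder reel and the other things lying about where they are, and finish with the hand clear.

Things in the scene. Friction and masses are not known exactly. Their poses are not given: they have to be found in the camera images.
- panel: Plywood panel clamped fast to the bench, 320 mm (its x) by 560 mm (its y), 12 mm thick. Origin: centre of its underside, at bench height; x points away from the robot within 0.12 rad, y to the robot's left, z up. On it, 30 mm high (tops 42 mm above the bench): a wooden batten along y, near face at x = +125 mm, and a cross block. Clamps, under 40 mm high, on both far corners (y = +-255 mm).
- left_corner (a point): Inner corner, at panel-top height, between the batten (500 mm long, 22 mm thick, near the far edge) and the left face of the cross block, which is 40 mm wide (y = -20 to +20 mm) and runs from the batten's middle 100 mm towards the robot. Axes as the panel's. A supply seated on this side has its origin 49 mm back (-x) and 64.5 mm left (+y) of this point.
- right_corner (a point): The like corner on the right of the cross block, 40 mm from the left one. Axes as the panel's. A supply seated on this side has its origin 49 mm back (-x) and 64.5 mm right (-y) of this point.
- supply: Loose power supply, 0.3 to 0.6 kg, vented metal case, 98 mm (x) by 129 mm (y) by 38 mm high; the last 14 mm at its +y end are a black terminal strip 28 mm high, end face flat. Origin: centre of the underside. Starts on the panel left or right of the cross block, clear of it and of the batten, long sides within 0.35 rad of the batten's direction. Friction 2 to 5 N; first touch can peak at 12 N.
- reel: Solder reel, loose, standing upright on the panel on the other side of the cross block from the supply: metal spool 52 mm across the flanges, 48 mm high. Origin: centre of its underside. Leave alone.
- tape: Roll of pale tape lying flat on the bench left of the panel: 96 mm across, 24 mm high. Origin: centre of the underside. Leave alone.
- screwdriver: Screwdriver with orange handle, 190 mm long, lying on the bench right of the panel, under 35 mm high. Its x axis runs from the handle to the tip. Leave alone.
- meter: Yellow multimeter lying on the bench right of the panel, nearer the robot: 150 mm (its x) by 78 mm by 38 mm high. Origin: centre of the underside. Leave alone.
Things that resemble listed ones, but are neither listed nor needed, are in the scene too. Of the things shaped like the supply, the metal one is meant.

How it is judged:
At the end, for the whole second after the job is handed in: The power supply lies flat and at rest on the panel, on the side of the cross block where it started, its long side within 3 mm of the batten and its end within 3 mm of the block, square to them within 0.03 rad; every other loose thing is within 15 mm of where it was (x of supply in the frame of panel between 0.073 and 0.082 m and ((y of supply in the frame of panel between 0.075 and 0.0875 m and y of reel in the frame of panel below 0 m) or (y of supply in the frame of panel between -0.0875 and -0.075 m and y of reel in the frame of panel above 0 m)) and angle between the x axis of supply and the x axis of panel, either way round below 0.03 rad and angle between supply's own z axis and vertical below 0.05 rad and z of supply in the frame of panel below 0.016 m and linear speed of supply below 0.01 m/s and distance of each of reel, tape, screwdriver, meter from where it was at the start of the episode below 0.015 m); the robot touches nothing.
It fails at once if the power supply is lifted off the panel (by more than 6 mm) (z of supply in the frame of panel above 0.018 m).
It fails at once if the power supply is tipped (by more than 0.15 rad) (angle between supply's own z axis and vertical above 0.15 rad).
It fails at once if the solder reel, tape, screwdriver or multimeter is moved by more than 15 mm (distance of any of reel, tape, screwdriver, meter from where it was at the start of the episode above 0.015 m).
It also fails if it takes over 40 s, if anything falls off the work surface, if the arm or the gripper's body presses on something with over 40 N, if the wrist force passes 120 N, or if a joint passes its speed limit or range.

## Working session

There is one attempt and no reset: what is moved stays moved. The work goes in short steps, Python scripts to look and compute and a tool call to move; the robot and the scene stay as the last step left them, time stands still between calls to the robot, and variables do not carry over. Pictures are saved under pics/ and viewed, at most 10 in all, crops included, and the job is handed in when it is done.

Besides the shell and the picture viewer there is one more tool, called after "Emit:" as name(argument=value, ...) on one line, values as JSON. jog_arm: Moves the arm, as the interface text tells. Its arguments: {"type":"object","properties":{"motion":{"type":"array"},"grip_force":{"type":"number"}},"required":["motion"]}

```bash
mkdir -p pics; cat > h.py <<'E'
import numpy as np, cv2
from station import bot
def ray(p,xy):
    u=cv2.undistortPoints(np.array([[xy]],float),np.array(p["camera_matrix"]),np.array(p["distortion"]))[0,0]
    T=np.array(p["T"]); return T[:3,3],T[:3,:3]@np.array([u[0],u[1],1])
def at(p,xy,z):
    o,d=ray(p,xy); return o+d*(z-o[2])/d[2]
def proj(p,X):
    T=np.linalg.inv(np.array(p["T"])); r,_=cv2.Rodrigues(T[:3,:3])
    return cv2.projectPoints(np.array(X,float).reshape(-1,3),r,T[:3,3],np.array(p["camera_matrix"]),np.array(p["distortion"]))[0][:,0]
def save(n,im): cv2.imwrite("pics/"+n,np.ascontiguousarray(im[:,:,::-1]))
E
python3 - <<'E'
from h import *
o=bot.get_obs(); print(o["eef_pos"],o["tool_rot"],o["contact_force"],o["t"])
for n in("top","scene"):
    p=bot.read_camera(n); save(n+"1.png",p["pixels"]); print(n,np.round(p["T"],3).tolist())
    for t in["left_corner","right_corner","supply","reel"]:
        z=dict(reel=0,supply=.012).get(t,.012)
        for r in bot.tip_of(t,p)[:4]: print(t,np.round(r["xy"]),round(r["score"],2),np.round(at(p,r["xy"],z),4))
E
```

```text
[0.20560054 0.64230845 0.23034176] [-7.32388063e-05  1.54246244e-01  9.88032032e-01 -8.90881638e-04] [ 6.67712943e-02 -2.89223967e-04 -7.15876879e-01] 0.0
top [[0.046, -0.971, 0.233, 0.303], [-0.999, -0.046, 0.007, -0.015], [0.004, -0.233, -0.972, 1.14], [0.0, 0.0, 0.0, 1.0]]
left_corner [301. 166.] 0.88 [0.6798 0.0361 0.012 ]
left_corner [314. 165.] 0.69 [ 0.6847 -0.0015  0.012 ]
right_corner [317. 165.] 0.57 [ 0.6857 -0.0103  0.012 ]
right_corner [300. 165.] 0.57 [0.6834 0.0395 0.012 ]
right_corner [474. 278.] 0.43 [ 0.375  -0.4634  0.012 ]
supply [368. 123.] 0.89 [ 0.8253 -0.1614  0.012 ]
supply [354. 207.] 0.81 [ 0.5616 -0.122   0.012 ]
supply [395. 318.] 0.69 [ 0.2582 -0.2431  0.012 ]
supply [439. 148.] 0.6 [ 0.7561 -0.3757  0.012 ]
reel [257. 206.] 0.57 [0.5568 0.1573 0.    ]
scene [[-0.206, 0.77, -0.603, 1.488], [0.978, 0.169, -0.118, 0.163], [0.011, -0.615, -0.789, 1.258], [0.0, 0.0, 0.0, 1.0]]
left_corner [321. 238.] 0.93 [0.6747 0.0287 0.012 ]
right_corner [311. 232.] 0.79 [ 0.6611 -0.0077  0.012 ]
supply [282. 202.] 0.98 [ 0.5642 -0.1272  0.012 ]
supply [184. 239.] 0.98 [ 0.7727 -0.3869  0.012 ]
supply [249. 272.] 0.81 [ 0.8397 -0.1571  0.012 ]
supply [270. 135.] 0.58 [ 0.2716 -0.2454  0.012 ]
reel [367. 216.] 0.55 [ 0.5523  0.1551 -0.    ]
```

View pics/top1.png

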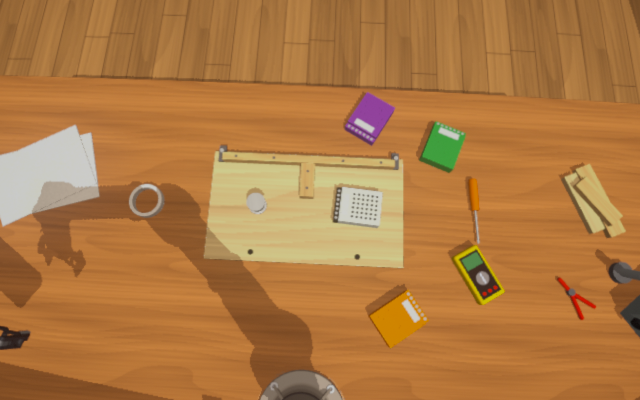

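View pics/scene1.png

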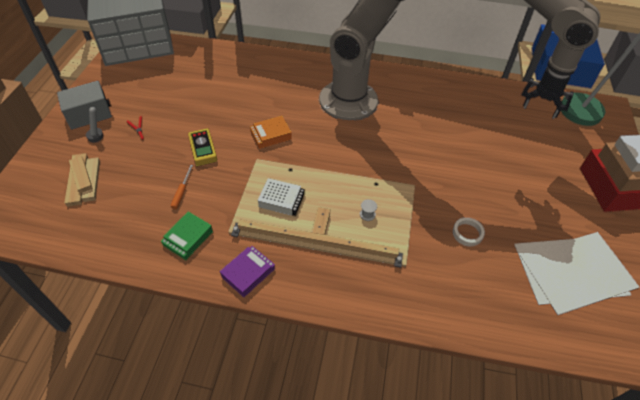

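The pictures show four supply-shaped things: purple at (369,118), green at (442,147), orange at (398,318), and the vented white-metal one at (358,206) on the panel. The last is the one meant. It stands right of the cross block at (307,180), with its black strip towards the block, and the reel is at (257,203). I'll check the choice in a close crop.

```bash
python3 - <<'E'
from h import *
p=bot.read_camera("top")
c=p["pixels"][140:275,200:410]; c=cv2.resize(c,None,fx=3.8,fy=3.8,interpolation=cv2.INTER_CUBIC); save("crop1.png",c)
E
```

```text
(no output)
```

View pics/crop1.png

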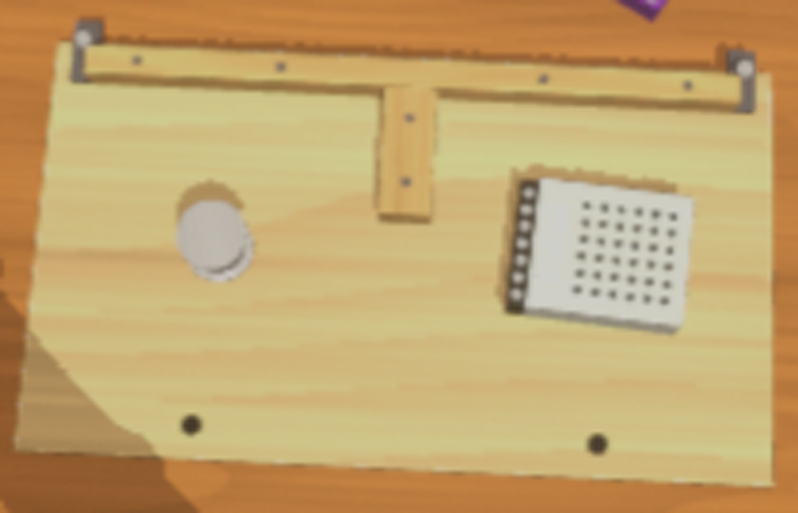

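The crop confirms it: vented metal case at (540–693, 178–330), black strip facing the cross block at (405,150). Now I'll fit the panel and supply poses.

```bash
python3 - <<'E'
from h import *
from scipy.optimize import least_squares as LS
p=bot.read_camera("top")
px=lambda a:np.array(a,float)/3.8+[200-.37,140-.37]
def tf(s,P):
    c,n=np.cos(s[2]),np.sin(s[2]);P=np.array(P,float)/1e3
    return np.c_[s[0]+c*P[:,0]-n*P[:,1],s[1]+n*P[:,0]+c*P[:,1],P[:,2]]
def fit(P,I,s0):
    r=LS(lambda s:(proj(p,tf(s,P))-px(I)).ravel(),s0); return r.x,np.round(r.fun.reshape(-1,2),1).tolist()
# panel: top corners, block top near corners
P=[[-160,280,12],[-160,-280,12],[160,280,12],[160,-280,12],[25,20,42],[25,-20,42]]
I=[[15,450],[772,486],[60,43],[771,75],[378,214],[431,217]]
pan,r=fit(P,I,[.6,0,0]);print("panel",pan,r)
S=[[49,50.5,50],[49,-64.5,50],[-49,-64.5,50],[-49,50.5,50]]
sup,r=fit(S,[[540,178],[693,197],[679,322],[525,309]],[.57,-.13,0]);print("sup",sup,r)
tgt=tf(pan,[[76,-84.5,0]])[0];print("target",tgt)
c,n=np.cos(pan[2]),np.sin(pan[2]);d=sup[:2]-pan[:2];print("sup in panel",c*d[0]+n*d[1],-n*d[0]+c*d[1],sup[2]-pan[2])
im=p["pixels"].copy()
big=cv2.resize(im[140:275,200:410],None,fx=3.8,fy=3.8,interpolation=cv2.INTER_CUBIC)
def poly(s,P):
    q=((proj(p,tf(s,P))-[200-.37,140-.37])*3.8).astype(int);cv2.polylines(big,[q],True,(255,0,0),1)
poly(sup,S);poly(pan,[P[i] for i in(0,1,3,2)]);poly(pan,[[125,-250,12],[125,-20,12],[25,-20,12],[25,-20,42],[125,-20,42],[125,-250,42]])
save("fit1.png",big)
E
```

```text
panel [ 0.55555108  0.01503711 -0.00064047] [[-0.4, 0.2], [0.4, 0.3], [-0.4, -0.3], [0.2, -0.2], [-0.0, 0.0], [0.2, -0.1]]
sup [ 0.55925945 -0.12929849 -0.07261781] [[-0.5, -0.0], [-0.1, -0.3], [0.8, 0.9], [-0.2, -0.6]]
target [ 0.63149694 -0.06951155  0.        ]
sup in panel 0.0038008111400039428 -0.14433320043310385 -0.07197734617959797
```

View pics/fit1.png

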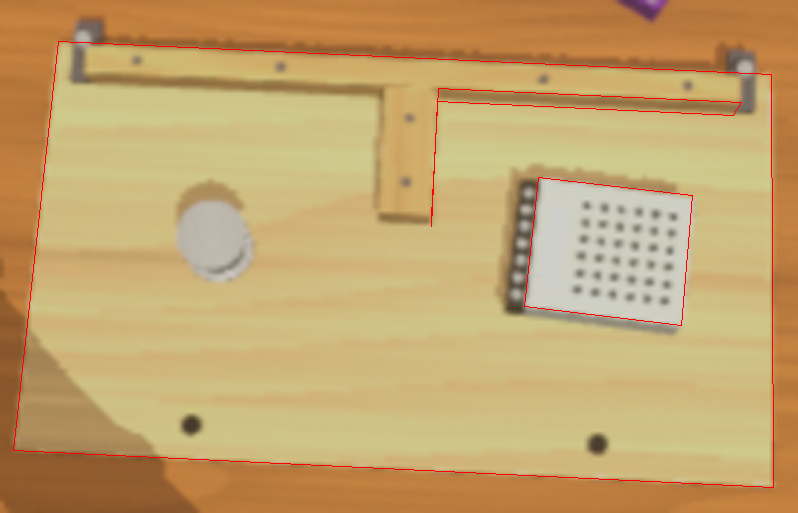

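Before moving: the panel is at (0.5556, 0.0150) with yaw about 0. The supply is at (0.559, -0.129) with yaw -0.073, so it must go about +72 mm in x and +60 mm in y. I'll start by going round at height and squaring the tool.

Emit:
jog_arm(motion=[[0, 0, -0.1, -120, -74, 7, 60], [0, 0, -0.2, -240, -148, 14, 60], [0, 0, -0.31, -384, -236, 20, 60], [0, 0, -0.31, -384, -236, 20, 60], [0, 0, -0.31, -384, -236, 20, 60], [0, 0, -0.31, -384, -236, 20, 60], [0, 0, -0.31, -384, -236, 20, 60], [0, 0, -0.31, -384, -236, 20, 60], [0, 0, -0.31, -384, -236, 20, 60], [0, 0, -0.31, -384, -236, 20, 60]])

```text
t: 1.85
eef_pos: [0.4982, 0.3031, 0.2113]
tool_rot: [-0.0, -0.002, 1.0, 0.0]
contact_force: [-0.6, 0.6, 0.3]
gripper_width: 0.701
grasp_force: 0.0
```

Emit:
jog_arm(motion=[[0, 0, 0, 23, -433, 0, 60], [0, 0, 0, 23, -433, 0, 60], [0, 0, 0, 23, -433, 0, 60], [0, 0, 0, 23, -433, 0, 60], [0, 0, 0, 23, -433, 20, 60], [0, 0, 0, 23, -433, 50, 60], [0, 0, 0, 23, -433, 100, 60], [0, 0, 0, 23, -433, 130, 60], [0, 0, 0, 23, -433, 130, 60], [0, 0, 0, 23, -433, 130, 60]])

```text
t: 3.1
eef_pos: [0.4779, -0.1301, 0.0824]
tool_rot: [0.001, -0.001, 1.0, 0.0]
contact_force: [-0.5, 1.0, 0.7]
gripper_width: 0.703
grasp_force: 0.0
```

```bash
python3 - <<'E'
from h import *
o=bot.get_obs();print(o["eef_pos"],o["tool_rot"],o["contact_force"])
p=bot.read_camera("scene");c=p["pixels"][140:290,210:430];save("s2.png",cv2.resize(c,None,fx=3.5,fy=3.5,interpolation=cv2.INTER_CUBIC))
E
```

```text
[ 0.47792916 -0.13006606  0.08241888] [ 6.64865379e-04 -1.44298197e-03  9.99998666e-01  3.78135054e-04] [-0.51808723  1.04928977  0.72864979]
```

View pics/s2.png

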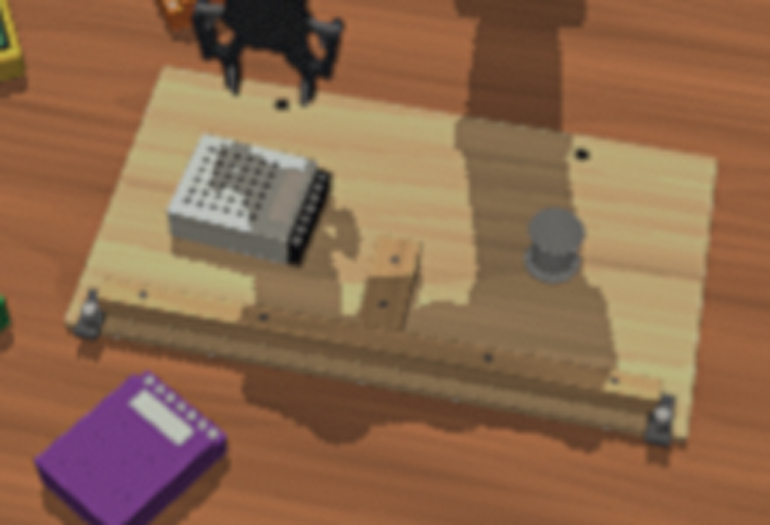

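The fingers stand over the panel's near edge at crop (235–310, 90), behind the supply at (250,200), with the way clear. I'll lower them and push gently until contact.

Emit:
jog_arm(motion=[[0, 0, 0, 0, 0, 40, 60], [0, 0, 0, 0, 0, 60, 60], [0, 0, 0, 0, 0, 60, 60], [0, 0, 0, -5, 0, 60, 60], [0, 0, 0, -10, 0, 60, 60], [0, 0, 0, -15, 0, 60, 60], [0, 0, 0, -20, 0, 60, 60], [0, 0, 0, -24, 0, 60, 60], [0, 0, 0, -28, 0, 60, 60], [0, 0, 0, -30, 0, 60, 60]])

```text
t: 4.4
eef_pos: [0.5067, -0.1321, 0.0211]
tool_rot: [-0.0, 0.0, 1.0, -0.0]
contact_force: [-1.8, -1.1, -1.1]
gripper_width: 0.7
grasp_force: 0.9
```

Emit:
jog_arm(motion=[[0, 0, 0, -5, 0, 0, 60], [0, 0, 0, -10, 0, 0, 60], [0, 0, 0, -15, 0, 0, 60], [0, 0, 0, -20, 0, 0, 60], [0, 0, 0, -25, 0, 0, 60], [0, 0, 0, -30, 0, 0, 60], [0, 0, 0, -35, 0, 0, 60], [0, 0, 0, -40, 0, 0, 60], [0, 0, 0, -45, 0, 0, 60], [0, 0, 0, -45, 0, 0, 60]])

```text
t: 5.65
eef_pos: [0.5528, -0.1319, 0.0216]
tool_rot: [0.001, -0.0, 1.0, -0.0]
contact_force: [0.1, 0.1, -0.2]
gripper_width: 0.704
grasp_force: 0.0
```

```bash
python3 - <<'E'
from h import *
o=bot.get_obs();print(o["eef_pos"],o["tool_rot"],o["contact_force"])
p=bot.read_camera("top");c=p["pixels"][140:275,200:410];save("t3.png",cv2.resize(c,None,fx=3.8,fy=3.8,interpolation=cv2.INTER_CUBIC))
E
```

```text
[ 0.55283927 -0.13193293  0.02156566] [ 8.94320356e-04 -2.10829131e-04  9.99999572e-01 -1.09861092e-04] [ 0.08667517  0.05670097 -0.16351196]
```

View pics/t3.png

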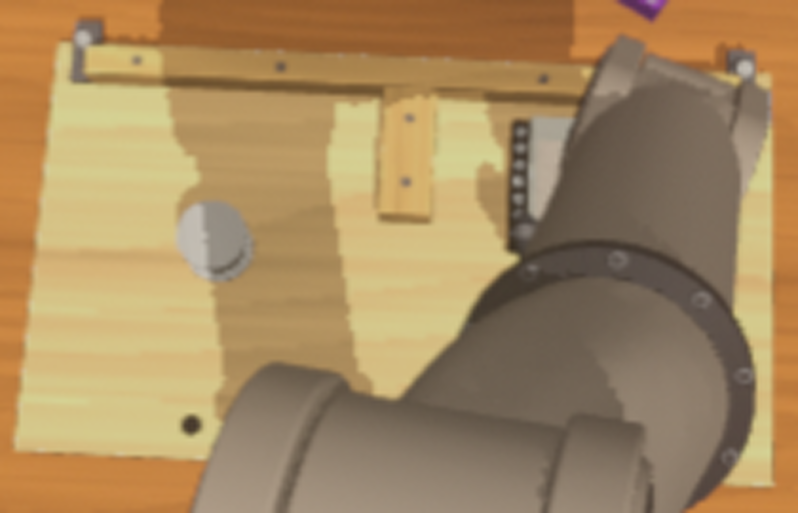

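The supply is now square, with its far left top corner at crop (533,117), about 23 mm from the batten. I'll push another 14 mm, then back off and lift.

Emit:
jog_arm(motion=[[0, 0, 0, -4, 0, 0, 60], [0, 0, 0, -8, 0, 0, 60], [0, 0, 0, -12, 0, 0, 60], [0, 0, 0, -14, 0, 0, 60], [0, 0, 0, -14, 0, 0, 60], [0, 0, 0, 15, 0, 0, 60], [0, 0, 0, 30, 0, 0, 60], [0, 0, 0, 30, 0, -50, 60], [0, 0, 0, 30, 0, -100, 60], [0, 0, 0, 30, 0, -100, 60]])

```text
t: 6.95
eef_pos: [0.5253, -0.1325, 0.1254]
tool_rot: [0.005, -0.0, 1.0, -0.0]
contact_force: [0.8, 0.1, -0.1]
gripper_width: 0.704
grasp_force: 0.0
```

```bash
python3 - <<'E'
from h import *
o=bot.get_obs();print(o["eef_pos"],o["tool_rot"],o["contact_force"],np.round(o["q"],2))
E
```

```text
[ 0.5253362  -0.13252555  0.12537845] [ 4.81068614e-03 -6.26410762e-05  9.99988347e-01 -3.98657337e-04] [ 0.77789877  0.07771555 -0.12466591] [-0.11  0.4   0.3   2.   -0.17  0.76  1.86]
```

Emit:
jog_arm(motion=[[0, 0, 0.18, 0, -45, 0, 50], [0, 0, 0.36, -30, -80, 0, 50], [0, 0, 0.54, -60, -95, 0, 50], [0, 0, 0.72, -90, -95, 0, 50], [0, 0, 0.9, -90, -95, 0, 50], [0, 0, 1.08, -90, -95, 0, 50], [0, 0, 1.26, -90, -95, 0, 50], [0, 0, 1.44, -90, -95, 0, 50], [0, 0, 1.57, -90, -95, 0, 50], [0, 0, 1.57, -90, -95, 0, 50]])

```text
t: 8.2
eef_pos: [0.6117, -0.2266, 0.1203]
tool_rot: [-0.0, 0.706, 0.708, -0.0]
contact_force: [-0.0, -0.3, -0.2]
gripper_width: 0.585
grasp_force: 0.0
```

```bash
python3 - <<'E'
from h import *
o=bot.get_obs();print(o["eef_pos"],o["tool_rot"],o["contact_force"],np.round(o["q"],2))
p=bot.read_camera("scene");c=p["pixels"][140:290,210:430];save("s4.png",cv2.resize(c,None,fx=3.5,fy=3.5,interpolation=cv2.INTER_CUBIC))
E
```

```text
[ 0.61170649 -0.2266031   0.12028055] [-8.47193890e-05  7.06141510e-01  7.08070558e-01 -4.95298112e-04] [-0.01814957 -0.30195872 -0.16120986] [-0.22  0.66  0.69  1.74 -0.51  0.93  0.69]
```

View pics/s4.png

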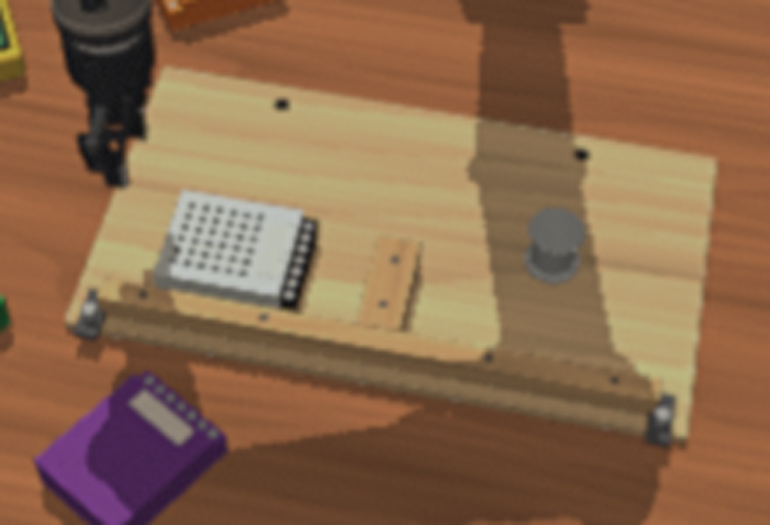

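The supply at crop (240,245) is square and short of the batten. The hand is at its right end with the fingers in line along x, at about (115,170). I'll lower and push in +y, which is now tool +x.

Emit:
jog_arm(motion=[[0, 0, 0, 0, 0, 50, 50], [0, 0, 0, 0, 0, 98, 50], [0, 0, 0, 0, 0, 98, 50], [0, 0, 0, 6, 0, 98, 50], [0, 0, 0, 12, 0, 98, 50], [0, 0, 0, 17, 0, 98, 50], [0, 0, 0, 21, 0, 98, 50], [0, 0, 0, 25, 0, 98, 50], [0, 0, 0, 30, 0, 98, 50], [0, 0, 0, 35, 0, 98, 50]])

```text
t: 9.5
eef_pos: [0.6117, -0.193, 0.0237]
tool_rot: [0.001, 0.707, 0.707, -0.0]
contact_force: [-0.1, -4.1, 0.8]
gripper_width: 0.587
grasp_force: 2.1
```

Emit:
jog_arm(motion=[[0, 0, 0, 5, 0, 0, 50], [0, 0, 0, 10, 0, 0, 50], [0, 0, 0, 15, 0, 0, 50], [0, 0, 0, 20, 0, 0, 50], [0, 0, 0, 25, 0, 0, 50], [0, 0, 0, 30, 0, 0, 50], [0, 0, 0, 35, 0, 0, 50], [0, 0, 0, 38, 0, 0, 50], [0, 0, 0, 40, 0, 0, 50], [0, 0, 0, 42, 0, 0, 50]])

```text
t: 10.75
eef_pos: [0.6118, -0.1504, 0.0236]
tool_rot: [0.0, 0.707, 0.707, 0.0]
contact_force: [-0.2, -5.3, 3.7]
gripper_width: 0.586
grasp_force: 2.7
```

Emit:
jog_arm(motion=[[0, 0, 0, 2, 0, 0, 50], [0, 0, 0, 4, 0, 0, 50], [0, 0, 0, 6, 0, 0, 50], [0, 0, 0, 8, 0, 0, 50], [0, 0, 0, 9, 0, 0, 50]])

```text
t: 11.38
eef_pos: [0.6116, -0.1451, 0.0237]
tool_rot: [0.003, 0.708, 0.707, -0.001]
contact_force: [1.6, -14.3, 0.5]
gripper_width: 0.586
grasp_force: 7.3
```

Emit:
jog_arm(motion=[[0, 0, 0, -10, 0, 0, 50], [0, 0, 0, -30, 0, 0, 50], [0, 0, 0, -40, 0, -40, 50], [0, 0, 0, -40, 0, -100, 50], [0, 0, -0.18, -40, -60, -100, 60], [0, 0, -0.36, -40, -120, -100, 60], [0, 0, -0.54, -20, -145, -100, 60], [0, 0, -0.72, 20, -145, -100, 60], [0, 0, -0.9, 60, -145, -100, 60], [0, 0, -1.08, 64, -145, -100, 60]])

```text
t: 12.62
eef_pos: [0.4662, -0.0739, 0.1232]
tool_rot: [-0.001, 0.237, 0.971, 0.001]
contact_force: [1.3, -0.7, -0.0]
gripper_width: 0.702
grasp_force: 0.0
```

```bash
python3 - <<'E'
from h import *
o=bot.get_obs();print(o["eef_pos"],o["tool_rot"],o["contact_force"])
for n,b in(("scene",(170,260,230,360)),("top",(140,275,200,410))):
    p=bot.read_camera(n);c=p["pixels"][b[0]:b[1],b[2]:b[3]];f=6 if n=="scene" else 3.8
    save(n+"5.png",cv2.resize(c,None,fx=f,fy=f,interpolation=cv2.INTER_CUBIC))
E
```

```text
[ 0.46619185 -0.07394937  0.12317708] [-7.60206948e-04  2.37190070e-01  9.71462608e-01  8.32979710e-04] [ 1.33512388 -0.73872984 -0.00698892]
```

View pics/scene5.png

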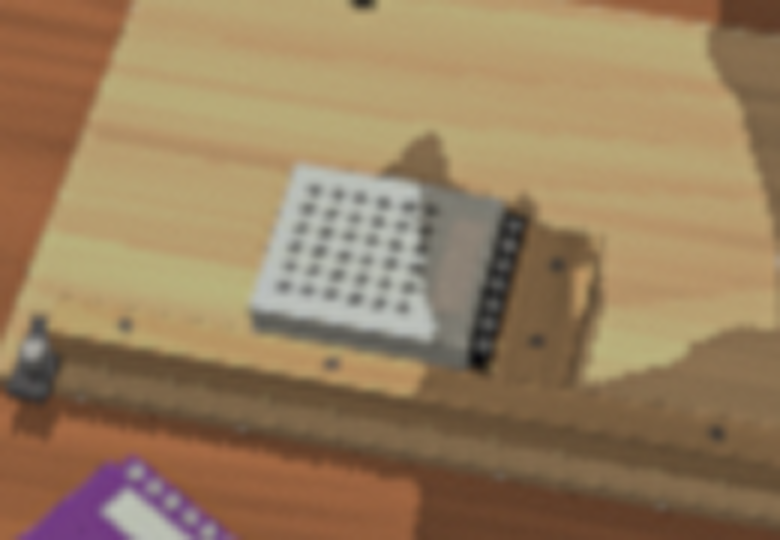

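The supply's strip now touches the block face at crop (500,290), and a gap to the batten remains. I'll turn the hand back and do the final x push.

Emit:
jog_arm(motion=[[0, 0, -0.18, -20, 12, 0, 60], [0, 0, -0.36, -40, 24, 0, 60], [0, 0, -0.479, -60, 35, 0, 60], [0, 0, -0.479, -60, 35, 50, 60], [0, 0, -0.479, -60, 35, 100, 60], [0, 0, -0.479, -60, 35, 100, 60], [0, 0, -0.479, -60, 35, 100, 60]])

```text
t: 13.6
eef_pos: [0.5366, -0.0754, 0.0245]
tool_rot: [0.001, 0.007, 1.0, -0.0]
contact_force: [0.2, -0.9, -0.1]
gripper_width: 0.708
grasp_force: 0.0
```

Emit:
jog_arm(motion=[[0, 0, -0.01, -8, 0, 0, 60], [0, 0, -0.012, -16, 0, 0, 60], [0, 0, -0.012, -22, 0, 0, 60], [0, 0, -0.012, -27, 0, 0, 60], [0, 0, -0.012, -31, 0, 0, 60], [0, 0, -0.012, -33, 0, 0, 60], [0, 0, -0.012, -35, 0, 0, 60], [0, 0, -0.012, -37, 0, 0, 60]])

```text
t: 14.6
eef_pos: [0.5712, -0.0749, 0.0229]
tool_rot: [-0.002, -0.0, 1.0, 0.0]
contact_force: [-4.7, -0.1, 2.8]
gripper_width: 0.701
grasp_force: 2.4
```

Emit:
jog_arm(motion=[[0, 0, 0, -2, 0, 0, 60], [0, 0, 0, -4, 0, 0, 60], [0, 0, 0, -6, 0, 0, 60], [0, 0, 0, -8, 0, 0, 60], [0, 0, 0, -8, 0, 0, 60]])

```text
t: 15.22
eef_pos: [0.5738, -0.0749, 0.0221]
tool_rot: [-0.007, -0.0, 1.0, 0.001]
contact_force: [-19.6, -0.1, 13.9]
gripper_width: 0.7
grasp_force: 10.0
```

It is firmly on the batten at about 20 N. I'll retreat and check.

Emit:
jog_arm(motion=[[0, 0, 0, 4, 0, 0, 60], [0, 0, 0, 20, 0, 0, 60], [0, 0, 0, 50, 0, -10, 60], [0, 0, 0, 60, 0, -70, 60], [0, 0, 0, 60, 40, -120, 60], [0, 0, 0, 60, 100, -120, 60], [0, 0, 0, 60, 160, -120, 60], [0, 0, 0, 60, 220, -120, 60], [0, 0, 0, 60, 280, -120, 60], [0, 0, 0, 60, 280, -120, 60]])

```text
t: 16.48
eef_pos: [0.5207, 0.2124, 0.1435]
tool_rot: [0.001, -0.005, 1.0, 0.002]
contact_force: [0.5, 0.1, 0.1]
gripper_width: 0.705
grasp_force: 0.0
```

```bash
python3 - <<'E'
from h import *
o=bot.get_obs();print(o["eef_pos"],o["contact_force"])
p=bot.read_camera("top");c=p["pixels"][145:215,295:410].copy()
pan=np.array([.55555,.01504,-.00064]);f=6.5
big=cv2.resize(c,None,fx=f,fy=f,interpolation=cv2.INTER_CUBIC)
q=np.array([[125,-34,50],[125,-149,50],[27,-149,50],[27,-34,50]],float)/1e3
cc,n=np.cos(pan[2]),np.sin(pan[2]);W=np.c_[pan[0]+cc*q[:,0]-n*q[:,1],pan[1]+n*q[:,0]+cc*q[:,1],q[:,2]]
print(np.round(proj(p,W),1))
v=((proj(p,W)-[295-.42,145-.42])*f).astype(int);cv2.polylines(big,[v],True,(255,0,0),1)
save("t6.png",big)
E
```

```text
[0.52069717 0.21241643 0.14352741] [0.53563345 0.06493155 0.07749446]
[[319.8 162.3]
 [360.  164.1]
 [359.3 197.4]
 [318.3 195.4]]
```

View pics/t6.png

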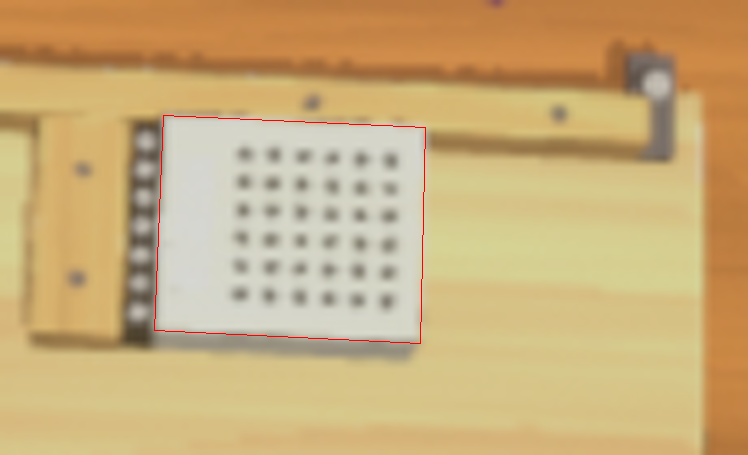

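The supply's top matches the predicted seated outline to within about a pixel. There is no gap at the batten or block, and the hand is clear in the air.

```bash
python3 -c "
from station import bot
print(bot.hand_in())"
```

```text
the job is handed in; nothing more can be done
None
```

I pushed the power supply flush against the batten and up to the right side of the cross block, moved the hand clear and handed the job in at about 16.5 s; the last top view shows it seated to within about a pixel, but the hand-in returned no verdict.

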